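Stack slide cases on the sloping rack

TASK

File the three flat slide cases as one neat stack in the middle of the sloping shelf, lids up and long side up the slope: first push the green one, already on the shelf, down until it rests squarely against the backstop, then lay the blue one flat on it and the orange one on top, each also resting squarely against the backstop. Set each case down rather than dropping it, let go of it, and leave the bottle, the tip box and the dish where they stand.

Things in the scene. Friction and masses are not known exactly. Their poses are not given: they have to be found in the camera images.
- shelf_corner (a point): Sloping shelf: middle of the line where its surface meets the backstop, 36 mm above the bench. Axes: x up the slope along the surface (level part points to the robot's left, within 15 deg), y level along the backstop, z out of the surface, leaning 30 deg from vertical towards the robot's right. The backstop's face is x = 0: a case resting against it has its centre at x = 48 mm.
- rack: The blue rack, fixed to the bench (origin and axes as shelf_corner). Shelf: flat white non-slip board tilted 30 deg, 166 mm long up the slope, 130 mm wide (y -65 to 65 mm), no side walls, a thin grey line up it 40 mm either side of the middle. Backstop: flat blue plate, 5 mm thick, square to the board, full width, 50 mm high along z.
- shelf_middle (a point): Point on the shelf's surface, on its middle line, 48 mm up from the backstop; same axes. Friction of cases on shelf and on one another is 0.7 to 1.1: they do not slide down by themselves, each must be pushed down the slope until it is felt to meet the backstop. A case slid over another can drag it along.
- green_case_center (a point): Green slide case: rigid closed box 96 mm long (own x), 56 mm wide (own y), 18 mm thick (own z, lid up). This point is its centre, 9 mm above its underside. Both ends are alike for the job. Starts on the sloping shelf, long side up the slope, 18 to 38 mm short of the backstop, up to 8 mm off the middle, up to 7 deg askew.
- blue_case_center (a point): Blue slide case: rigid closed box 96 mm long (own x), 56 mm wide (own y), 18 mm thick (own z, lid up). This point is its centre, 9 mm above its underside. Both ends are alike for the job. Starts flat on the bench left or right of the rack, turned up to 35 deg; over 25 mm free beside it.
- orange_case_center (a point): Orange slide case: rigid closed box 96 mm long (own x), 56 mm wide (own y), 18 mm thick (own z, lid up). This point is its centre, 9 mm above its underside. Both ends are alike for the job. Starts flat on the bench on the rack's other side from the blue case, turned up to 35 deg; over 25 mm free beside it.
- green_case: The green slide case itself: white tray, green lid, small pale label on the lid, 0.08 to 0.15 kg. Origin at the centre of its underside; axes as for its centre point (x long, y wide, z up through the lid).
- blue_case: The blue slide case itself: white tray, blue lid, small pale label on the lid, 0.08 to 0.15 kg. Origin at the centre of its underside; axes as for its centre point (x long, y wide, z up through the lid).
- orange_case: The orange slide case itself: white tray, orange lid, small pale label on the lid, 0.08 to 0.15 kg. Origin at the centre of its underside; axes as for its centre point (x long, y wide, z up through the lid).
- reagent_bottle: Bystander: loose amber jar with a blue cap, 60 mm across, 120 mm high, on the bench; origin at the centre of its underside.
- tip_box: Bystander: loose clear box with a lilac top, 80 x 120 x 54 mm high, on the bench; origin at the centre of its underside.
- culture_dish: Bystander: loose pale pink closed round dish, 63 mm across, 16 mm high, on the bench beyond the rack; origin at the centre of its underside.
Not all that is in view belongs to the job. What is shaped like the blue_case but yellow is not meant.

How it is judged:
On the way, in this order (a step that is already met when the one before it is completed fails the run):
1. the green case rests squarely against the backstop, flat on the shelf, and is let go (x of green_case_center in the frame of shelf_corner between 0.044 and 0.051 m and y of green_case_center in the frame of shelf_corner between -0.015 and 0.015 m and z of green_case_center in the frame of shelf_corner between 0.0055 and 0.012 m and angle between the z axis of green_case_center and the z axis of shelf_corner, either way round below 0.06 rad and angle between the x axis of green_case_center and the x axis of shelf_corner, either way round below 0.07 rad and angle between green_case_center's own z axis and vertical below 0.7 rad and contact force between green_case and the fingers below 0.05 N and linear speed of green_case below 0.02 m/s), for 0.2 s.
2. the blue case lies flat on the green one, squarely against the backstop, and is let go (x of blue_case_center in the frame of shelf_corner between 0.044 and 0.051 m and y of blue_case_center in the frame of shelf_corner between -0.015 and 0.015 m and z of blue_case_center in the frame of shelf_corner between 0.0235 and 0.03 m and angle between the z axis of blue_case_center and the z axis of shelf_corner, either way round below 0.06 rad and angle between the x axis of blue_case_center and the x axis of shelf_corner, either way round below 0.07 rad and angle between blue_case_center's own z axis and vertical below 0.7 rad and contact force between blue_case and the fingers below 0.05 N and linear speed of blue_case below 0.02 m/s), for 0.2 s.
3. the orange case lies flat on the blue one, squarely against the backstop, and is let go (x of orange_case_center in the frame of shelf_corner between 0.044 and 0.051 m and y of orange_case_center in the frame of shelf_corner between -0.015 and 0.015 m and z of orange_case_center in the frame of shelf_corner between 0.0415 and 0.048 m and angle between the z axis of orange_case_center and the z axis of shelf_corner, either way round below 0.06 rad and angle between the x axis of orange_case_center and the x axis of shelf_corner, either way round below 0.07 rad and angle between orange_case_center's own z axis and vertical below 0.7 rad and contact force between orange_case and the fingers below 0.05 N and linear speed of orange_case below 0.02 m/s), for 0.2 s.
At the end, for the whole second after the job is handed in: Green, blue, orange from bottom to top, lids up, at rest and let go; each lower end within 3 mm of the backstop, centre within 15 mm of the shelf's middle line, long side within 4 deg of the slope, flat within 3.4 deg, height right to 3 mm; bystanders moved under 20 mm (all of step 1 and all of step 2 and all of step 3 and distance of each of reagent_bottle, tip_box, culture_dish from where it was at the start of the episode below 0.02 m); the robot touches nothing.
It fails at once if the green case is dropped, thrown or sent sliding freely (faster than 0.4 m/s while nothing of the robot touches it) (linear speed of green_case above 0.4 m/s and contact force between green_case and the fingers below 0.02 N and contact force between green_case and the arm below 0.02 N).
It fails at once if the blue case is dropped, thrown or sent sliding freely (faster than 0.4 m/s while nothing of the robot touches it) (linear speed of blue_case above 0.4 m/s and contact force between blue_case and the fingers below 0.02 N and contact force between blue_case and the arm below 0.02 N).
It fails at once if the orange case is dropped, thrown or sent sliding freely (faster than 0.4 m/s while nothing of the robot touches it) (linear speed of orange_case above 0.4 m/s and contact force between orange_case and the fingers below 0.02 N and contact force between orange_case and the arm below 0.02 N).
It fails at once if the bottle, the tip box or the dish is pushed or lifted more than 20 mm from its place (distance of any of reagent_bottle, tip_box, culture_dish from where it was at the start of the episode above 0.02 m).
It also fails if it takes over 72 s, if anything falls off the work surface, if the arm or the gripper's body presses on something with over 40 N, if the wrist force passes 120 N, or if a joint passes its speed limit or range.

ROBOT

A 6-joint arm with a two-finger parallel gripper is mounted at the origin on the work surface. World frame = base frame: x ahead of the robot, y to its left, z up, the work surface at z = 0. Lengths are in m, angles in rad, forces in N, time in s.
With the tool pointing down it reaches from about 0.2 to 0.875 m from the base axis. Payload 3.4 kg.
Tool frame: the origin (TCP) lies on the mounting face of the last link; the fingertips stand 199 mm ahead of it and the grasp point (between the pads) lies 180 mm ahead of it; z points along the fingers, y is the direction in which the jaws open and shut (so a half turn about z gives the same grasp; the last joint's range is limited). The gripper opens to 94 mm and grips with 3 to 60 N. Pads are 16 mm wide; open, the fingers measure 119 mm over their backs; the gripper's body (75 mm by 177 mm) begins 78 mm behind the grasp point.
Start: joints at [-1.412, 0.276, 1.505, -0, 1.361, -0.121], TCP at [0.159, -0.553, 0.405] pointing down, gripper open.
Joint ranges: [-2.89, 2.89], [-0.75, 2.08], [0.22, 2.7], [-1.18, 4.32], [0.11, 2.71], [-2.7, 2.7]. Speed limits (rad/s): [2.57, 2.57, 3.14, 3.14, 3.14, 3.14].

INTERFACE

Orientations are given as [roll, pitch, yaw] about the fixed x, y, z axes, in that order (R = Rz(yaw) Ry(pitch) Rx(roll)).
In Python, from rig import robot gives the robot as it stands.
- The arm moves only by the shell command python3 -m jog 'ROWS'. ROWS is JSON, a list of rows, each a list of 5 numbers: the shift along the world's x, y, z in m, then the turn about the world's z in degrees, then the closure, from -1 (fully open) to 1 (shut). In form: [[tx, ty, tz, yaw, fingers], ...]. A call has 1 to 20 rows; each row is the pose to reach, as a shift and turn from the pose commanded when the call began; what a row does not reach only later rows make up. A row lasts 1/10 s, in which the tool goes at most 50 mm and 8.59 degrees, less where a joint would pass 70% of its speed; a pose out of reach is approached as far as the arm can. A call with a gripper value outside its range is refused whole. The fingers move at their own pace and stop on an object; the grip force is fixed at half the most. Time passes only in rows, so rows that repeat a pose let the fingers close. It gives the time, the measured TCP pose, the force and the opening at its end, in the units of the state.
- robot.sense(): the state, without advancing time (a new reading comes with each control period).
- robot.get_image(name): name is "scene" or "top" or "wrist"; returns a dict with "img" (384x512x3 uint8, red, green, blue), "range_z" (384x512 float32, m along the optical axis (not along the pixel's ray), 0 where there is no reading), "fx", "fy", "cx", "cy" (pixels), "origin" and "rotation" of the camera in the world. Camera axes: x right, y up, looking along -z (the intrinsics and any distortion apply to the point x, -y, -z); pixel columns grow to the right and rows downward; lengths in m; the calibration is good to about 2 mm. A picture is of the moment at which its call begins.
- robot.finish_job(): hands the job in, once; it reports no verdict.
The state is a dict: "time": time; "joints": joint angles; "qd": joint speeds; "joint_torque": joint torques, N m; "eef_pos": TCP position; "orientation": TCP orientation; "force": force on the tool from outside, world axes, zero at the start; "moment": the same for the moment, N m; "gripper_width": finger opening in m.
Only numpy, scipy, OpenCV 4.12 (cv2) and the standard library are available. Lean on these libraries where they do the work, as an engineer would, in place of code of your own. Each camera call takes 0.05 s, during which the arm holds its last target. There are 200 camera calls.

## Working session

There is one attempt and no reset: what is moved stays moved. The work goes in short steps, Python scripts to look and compute and a shell command to move; the robot and the scene stay as the last step left them, time stands still between calls to the robot, and variables do not carry over. Pictures are saved under pics/ and viewed, about 8 in all and at most 12, crops included, and the job is handed in when it is done.

```bash
mkdir -p pics; ls
cat > h.py <<'E'
import numpy as np, cv2
from rig import robot
def grab(n):
    d=robot.get_image(n); return d
def save(d,f,box=None,s=1):
    im=d["img"][:,:,::-1]
    if box: im=im[box[1]:box[3],box[0]:box[2]]
    cv2.imwrite("pics/"+f,cv2.resize(np.ascontiguousarray(im),None,fx=s,fy=s,interpolation=cv2.INTER_CUBIC))
def cloud(d):
    z=d["range_z"]; v,u=np.mgrid[:z.shape[0],:z.shape[1]]
    p=np.stack([(u-d["cx"])/d["fx"]*z,-(v-d["cy"])/d["fy"]*z,-z],-1)
    return p@np.array(d["rotation"]).T+np.array(d["origin"])
E
python3 - <<'E'
from h import *
im=[]
for n in("top","scene"):
    d=grab(n);np.save(n+".npy",d,allow_pickle=True);save(d,n+".png",s=1.5)
    print(n,{k:(np.round(v,3).tolist()) for k,v in d.items() if k not in("img","range_z")})
print(robot.sense())
E
```

```text
pics
top {'fx': 487.985, 'fy': 487.985, 'cx': 246.297, 'cy': 195.824, 'origin': [0.286, -0.039, 1.447], 'rotation': [0.208, 0.003, -1.553]}
scene {'fx': 360.288, 'fy': 360.288, 'cx': 265.761, 'cy': 191.344, 'origin': [1.231, -0.153, 0.68], 'rotation': [0.83, -0.02, 1.417]}
{'time': 0.1, 'joints': array([-1.41196499e+00,  2.76523831e-01,  1.50598517e+00,  1.97929316e-05,
        1.36067755e+00, -1.20995255e-01]), 'qd': array([-0.00073475, -0.00159468, -0.00057454,  0.00086074, -0.00055236,
        0.00126575]), 'joint_torque': array([ 1.49760839e-03, -4.05454659e+01, -2.37780780e+01,  7.03248382e-02,
        2.99182814e-02, -3.45768581e-05]), 'eef_pos': array([ 0.15878145, -0.55245783,  0.40390401]), 'orientation': array([-3.14001274e+00, -2.11593446e-04,  2.79822283e-01]), 'force': array([-0.65335867, -0.22888396,  0.30647684]), 'moment': array([0.02632335, 0.01250463, 0.00870622]), 'gripper_width': 0.09402375991738128}
```

View pics/top.png

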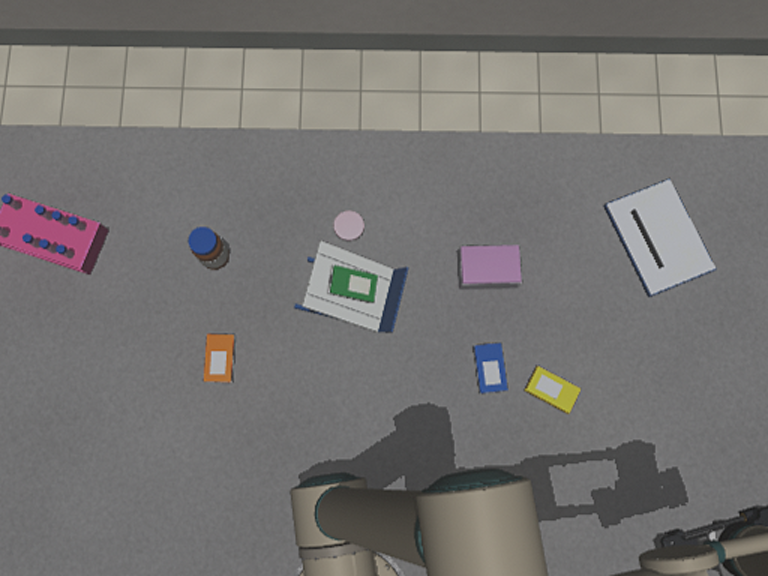

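View pics/scene.png

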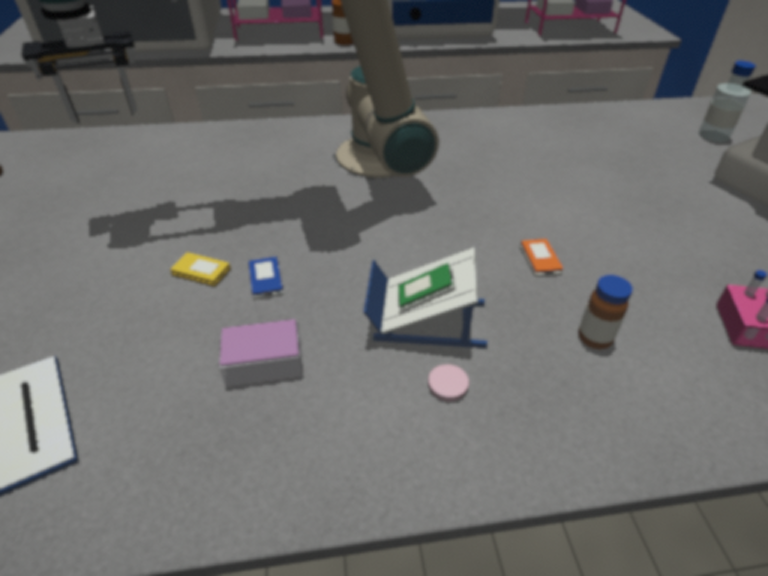

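Top view: the meant blue case is at (491,368); a yellow lookalike sits at (553,390) and is ruled out by its colour. Orange is at (219,358), green on the shelf at (353,284), backstop at (393,298), bottle (210,248), tip box (490,265) and dish (348,225). Next I measure the poses from the top-view depth.

```bash
cat >> h.py <<'E'
from scipy.spatial.transform import Rotation as Rot
def cloud(d):
    z=d["range_z"]; v,u=np.mgrid[:z.shape[0],:z.shape[1]]
    p=np.stack([(u-d["cx"])/d["fx"]*z,-(v-d["cy"])/d["fy"]*z,-z],-1)
    return p@Rot.from_euler("xyz",d["rotation"]).as_matrix().T+np.array(d["origin"])
HUE=dict(green=(45,85),blue=(108,128),orange=(5,18),yellow=(24,34))
def mask(d,c,roi=None,smin=120):
    h=cv2.cvtColor(d["img"],cv2.COLOR_RGB2HSV); a,b=HUE[c]
    m=((h[...,0]>=a)&(h[...,0]<=b)&(h[...,1]>smin)&(h[...,2]>40)).astype(np.uint8)
    if roi: k=np.zeros_like(m);k[roi[1]:roi[3],roi[0]:roi[2]]=1;m*=k
    n,l,s,_=cv2.connectedComponentsWithStats(m); i=1+np.argmax(s[1:,4]); m=(l==i).astype(np.uint8)
    cs,_=cv2.findContours(m,cv2.RETR_EXTERNAL,cv2.CHAIN_APPROX_NONE)
    return cv2.drawContours(m.copy(),cs,-1,1,-1)>0
def rays(d,uv):
    uv=np.atleast_2d(uv).astype(float)
    r=np.stack([(uv[:,0]-d["cx"])/d["fx"],-(uv[:,1]-d["cy"])/d["fy"],-np.ones(len(uv))],-1)
    return r@Rot.from_euler("xyz",d["rotation"]).as_matrix().T, np.array(d["origin"])
def onplane(d,uv,p0,n):
    r,o=rays(d,uv); t=((p0-o)@n)/(r@n); return o+r*t[:,None]
E
python3 - <<'E'
from h import *
d=np.load("top.npy",allow_pickle=True).item();P=cloud(d)
for c,roi in dict(blue=(305,220,345,270),orange=(125,215,165,262),yellow=(345,240,395,280),green=(210,170,260,210)).items():
    m=mask(d,c,roi);p=P[m];print(c,m.sum(),"depth mean",p.mean(0).round(4),"std",p.std(0).round(4))
    vs,us=np.nonzero(m)
    if c!="green":
        q=onplane(d,np.stack([us,vs],-1),np.array([0,0,.018]),np.array([0,0,1.]))[:,:2]
        r=cv2.minAreaRect((q*1000).astype(np.float32));print("  rect",r)
# shelf board
h=cv2.cvtColor(d["img"],cv2.COLOR_RGB2HSV)
roi=np.zeros(h.shape[:2],bool);roi[158:225,195:275]=1
w=roi&(h[...,1]<40)&(h[...,2]>150)
w=cv2.erode(w.astype(np.uint8),np.ones((3,3)))>0
p=P[w];c=p.mean(0)
for _ in range(5):
    n=np.linalg.svd(p-p.mean(0),full_matrices=False)[2][2];n*=np.sign(n[2]);e=(p-p.mean(0))@n;c=p.mean(0);p=p[abs(e)<max(.002,2*e.std())]
print("shelf",len(p),c.round(4),n.round(4),"tilt",np.degrees(np.arccos(n[2])),"azi of n",np.degrees(np.arctan2(n[1],n[0])),"rms",e.std())
E
python3 - <<'E'
from h import *
d=np.load("top.npy",allow_pickle=True).item()
save(d,"crop_rack.png",(190,150,280,230),8)
E
```

```text
blue 566 depth mean [ 0.4449 -0.2684  0.0198] std [0.0272 0.0181 0.0601]
  rect ((445.6986999511719, -268.46270751953125), (92.396240234375, 52.80010223388672), 6.9711456298828125)
orange 565 depth mean [0.4555 0.2632 0.0222] std [0.0283 0.0237 0.085 ]
  rect ((455.5325012207031, 264.1891784667969), (53.43487548828125, 91.60494232177734), 89.41848754882812)
yellow 614 depth mean [ 0.4048 -0.3883  0.019 ] std [0.0195 0.0289 0.0578]
  rect ((404.83905029296875, -388.5887451171875), (94.33308410644531, 54.88075637817383), 62.08391189575195)
green 496 depth mean [0.5915 0.0008 0.0934] std [0.0145 0.0228 0.013 ]
shelf 859 [0.587  0.0149 0.08  ] [-0.1229 -0.4848  0.866 ] tilt 30.005300067878363 azi of n -104.22263068056519 rms 0.0020064481936822903
```

View pics/crop_rack.png

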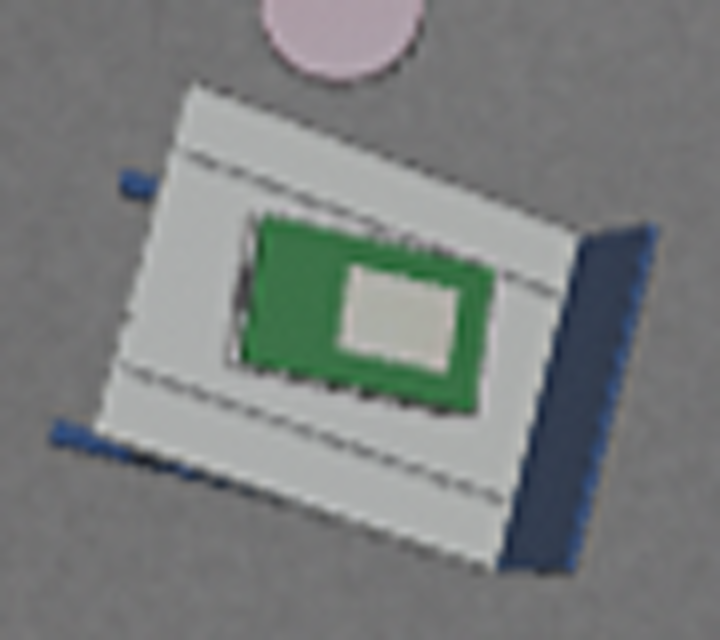

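The crop shows the board corners at (193,85), (582,237), (498,568) and (95,432). Green lid corners are at (262,213), (495,265), (476,412) and (243,368), and the backstop's top edge runs (655,228)-(575,568).

Run:
```python
from h import *
d=np.load("top.npy",allow_pickle=True).item()
full=lambda a:np.array(a)/8+[190-.5+.0625,150-.5+.0625]
n=np.array([-.1229,-.4848,.866]);c=np.array([.587,.0149,.08])
B=onplane(d,full([(193,85),(582,237),(498,568),(95,432)]),c,n)
print("board",B.round(4).tolist(),[np.linalg.norm(B[i]-B[i-1]).round(4) for i in range(4)])
y=(B[1]-B[2]);y/=np.linalg.norm(y); 
up=(B[0]+B[3]-B[1]-B[2]);print("upazi",np.degrees(np.arctan2(up[1],up[0])),"from backstop line",np.degrees(np.arctan2(-y[0]*-1,-y[1]*-1)), "mid low",((B[1]+B[2])/2).round(4),"z axis y",y)
# frame
m=(B[1]+B[2])/2; az=np.arctan2(up[1],up[0]); X=np.array([np.cos(az)*np.cos(np.pi/6),np.sin(az)*np.cos(np.pi/6),.5]);Y=np.array([-np.sin(az),np.cos(az),0]);Z=np.cross(X,Y)
S=np.eye(4);S[:3,:3]=np.c_[X,Y,Z];S[:3,3]=m;print(S.round(4).tolist())
G=onplane(d,full([(262,213),(495,265),(476,412),(243,368)]),m+Z*.018,Z)
g=(G-m)@S[:3,:3]*1000;print("green corners in shelf mm",g.round(1).tolist(),g.mean(0).round(1))
T=onplane(d,full([(655,228),(575,568)]),m+Z*.05,Z);print("backstop top",((T-m)@S[:3,:3]*1000).round(1).tolist())
P=cloud(d)
for nme,(u,v) in dict(bottle=(205,240),tip=(490,265),dish=(348,225)).items(): print(nme,P[int(v/1.5),int(u/1.5)].round(3))
np.save("S.npy",S)
```

```text
board [[0.668, 0.0631, 0.1185], [0.6356, -0.0772, 0.0354], [0.5107, -0.0478, 0.0341], [0.5427, 0.0933, 0.1176]] [np.float64(0.1289), np.float64(0.1662), np.float64(0.1284), np.float64(0.167)]
upazi 77.09411110045049 from backstop line 103.23761649028478 mid low [ 0.5731 -0.0625  0.0347] z axis y [ 0.97338055 -0.22897866  0.00995337]
[[0.1934, -0.9747, -0.1117, 0.5731], [0.8441, 0.2234, -0.4874, -0.0625], [0.5, 0.0, 0.866, 0.0347], [0.0, 0.0, 0.0, 1.0]]
green corners in shelf mm [[135.4, -25.2, 18.0], [41.3, -37.6, 18.0], [34.2, 16.1, 18.0], [127.3, 29.4, 18.0]] [84.6 -4.3 18. ]
backstop top [[-1.6, -63.4, 50.0], [-2.8, 64.3, 50.0]]
bottle [0.666 0.283 0.116]
tip [ 0.644 -0.264  0.052]
dish [0.731 0.016 0.016]
```

```bash
python3 -m jog '[[0.43,0.557,0,60.7,-1],[0.43,0.557,0,60.7,-1],[0.43,0.557,0,60.7,-1],[0.43,0.557,0,60.7,-1],[0.43,0.557,0,60.7,-1],[0.43,0.557,0,60.7,-1],[0.43,0.557,0,60.7,-1],[0.43,0.557,0,60.7,-1],[0.43,0.557,0,60.7,-1],[0.43,0.557,0,60.7,-1],[0.43,0.557,0,60.7,-1],[0.43,0.557,0,60.7,-1],[0.43,0.557,0,60.7,-1],[0.43,0.557,0,60.7,-1],[0.43,0.557,0,60.7,-1],[0.43,0.557,0,60.7,-1],[0.43,0.557,0,60.7,-1],[0.43,0.557,0,60.7,-1]]'
python3 - <<'E'
from h import *
d=grab("wrist");np.save("w1.npy",d,allow_pickle=True);save(d,"w1.png",s=1.5)
print(d["origin"],d["rotation"])
E
```

```text
time: 1.9
eef_pos: [0.5879, 0.003, 0.4047]
orientation: [-3.141, 0.001, 1.337]
force: [0.1, -0.5, 0.3]
gripper_width: 0.0939
[0.60653253 0.08333964 0.38492283] [-0.28681805  0.00056143 -0.23387118]
```

View pics/w1.png

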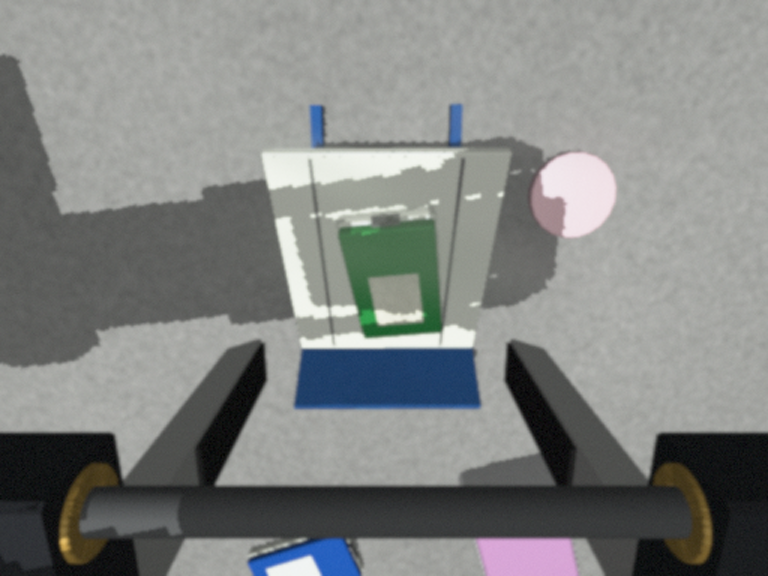

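Wrist view: the board's low edge runs (302,348)-(475,348) and its top edge (262,152)-(511,149), so the tool is already square to the shelf. Green lid corners are at (340,230), (434,221), (442,330) and (366,337).

Run:
```python
from h import *
d=np.load("w1.npy",allow_pickle=True).item()
f=lambda a:(np.array(a)+.5)/1.5-.5
P=cloud(d)
h=cv2.cvtColor(d["img"],cv2.COLOR_RGB2HSV);w=np.zeros(h.shape[:2],bool);w[102:230,185:330]=1
w&=(h[...,1]<40);p=P[w&(P[...,2]>.045)]
for _ in range(8):
    c=p.mean(0);n=np.linalg.svd(p-c,full_matrices=False)[2][2];n*=np.sign(n[2]);e=(p-c)@n;p=p[abs(e)<max(.0015,2*e.std())]
print("plane",len(p),c.round(4),n.round(4),np.degrees(np.arccos(n[2])),np.degrees(np.arctan2(-n[1],-n[0])))
B=onplane(d,f([(262,152),(511,149),(475,348),(302,348)]),c,n)
print(B.round(4).tolist(),[np.linalg.norm(B[i]-B[i-1]).round(4) for i in range(4)])
m=(B[2]+B[3])/2;up=B[0]+B[1]-B[2]-B[3];yv=B[3]-B[2];print("m",m.round(4),"up",np.degrees(np.arctan2(up[1],up[0])),"y",np.degrees(np.arctan2(yv[1],yv[0]))-90)
az=np.radians(76.7);c3,s3=np.cos(np.pi/6),.5
X=np.array([np.cos(az)*c3,np.sin(az)*c3,s3]);Y=np.array([-np.sin(az),np.cos(az),0]);Z=np.cross(X,Y)
R=np.c_[X,Y,Z]
G=onplane(d,f([(340,230),(434,221),(442,330),(366,337)]),m+Z*.018,Z);g=(G-m)@R*1000;print(g.round(1).tolist(),g.mean(0).round(1),((G.mean(0)-Z*.009)).round(4))
```

```text
plane 11405 [0.593  0.034  0.0928] [-0.1134 -0.4858  0.8667] 29.923727260658726 76.856433799281
[[0.5435, 0.0935, 0.1197], [0.6684, 0.0653, 0.1202], [0.638, -0.0782, 0.0358], [0.5101, -0.0476, 0.0362]] [np.float64(0.1673), np.float64(0.1281), np.float64(0.1692), np.float64(0.1315)]
m [ 0.574  -0.0629  0.036 ] up 77.35713406356349 y 76.53442574837081
[[130.7, 26.9, 18.0], [136.8, -23.8, 18.0], [44.0, -35.6, 18.0], [36.6, 15.6, 18.0]] [87.  -4.3 18. ] [0.5945 0.0051 0.0873]
```

```bash
python3 -m jog '[[0.002,0.002,-0.04,0.2,-1],[0.002,0.002,-0.08,0.2,-1],[0.002,0.002,-0.105,0.2,-1],[0.002,0.002,-0.115,0.2,-1],[0.002,0.002,-0.121,0.2,-1],[0.002,0.002,-0.121,0.2,-1],[0.002,0.002,-0.121,0.2,-1]]'; python3 -m jog '[[0,0,0,0,1],[0,0,0,0,1],[0,0,0,0,1],[0,0,0,0,1],[0,0,0,0,1],[0,0,0,0,1],[0,0,0,0,1],[0,0,0,0,1]]'
```

```text
time: 2.65
eef_pos: [0.5913, 0.006, 0.2851]
orientation: [3.139, -0.0, 1.342]
force: [0.1, -0.5, 0.2]
gripper_width: 0.094
time: 3.45
eef_pos: [0.591, 0.0063, 0.2838]
orientation: [3.141, 0.0, 1.343]
force: [0.1, -0.5, 0.3]
gripper_width: 0.0576
```

```bash
python3 -m jog '[[-0.001,-0.0042,-0.0025,0,1],[-0.002,-0.0084,-0.005,0,1],[-0.003,-0.0126,-0.0075,0,1],[-0.004,-0.0168,-0.01,0,1],[-0.005,-0.021,-0.0125,0,1],[-0.006,-0.0253,-0.015,0,1],[-0.006,-0.0253,-0.015,0,1],[-0.006,-0.0253,-0.015,0,1]]'; python3 -m jog '[[-0.0004,-0.0017,-0.001,0,1],[-0.0008,-0.0034,-0.002,0,1],[-0.001,-0.0042,-0.0025,0,1],[-0.001,-0.0042,-0.0025,0,1]]'
```

```text
time: 4.25
eef_pos: [0.5848, -0.0195, 0.2684]
orientation: [3.141, 0.001, 1.343]
force: [1.0, -1.1, 1.5]
gripper_width: 0.0572
time: 4.65
eef_pos: [0.5842, -0.021, 0.2683]
orientation: [3.14, -0.006, 1.341]
force: [-0.4, 8.0, 13.5]
gripper_width: 0.0573
```

Run:
```python
from h import *
d=grab("wrist");np.save("w2.npy",d,allow_pickle=True);save(d,"w2.png",s=1.5)
```

```text
(no output)
```

View pics/w2.png

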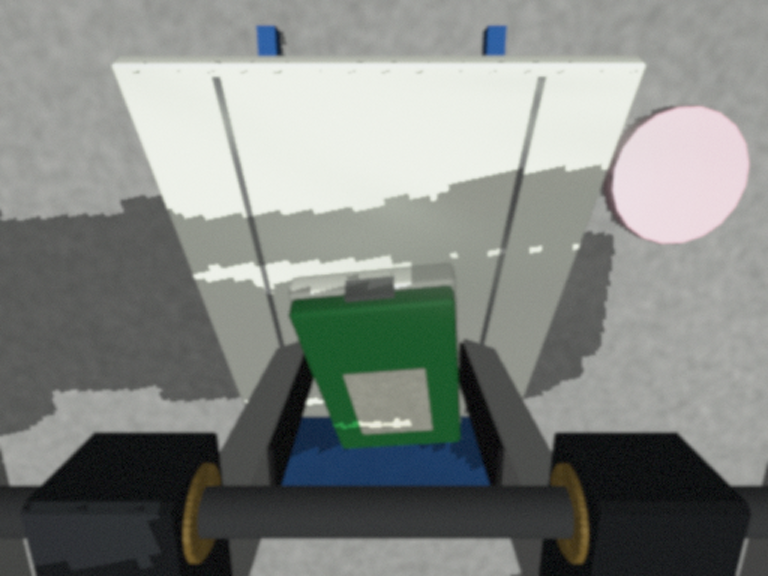

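The wrist view shows green still about 5° skewed: top edge (295,305)-(453,290), low edge (345,447)-(460,440). It is held at pad corners, with its left low corner at the backstop. I'll back off, turn it, regrip and push again.

```bash
python3 -m jog '[[0.0008,0.0034,0.0035,0,1],[0.0012,0.005,0.0045,0,1],[0.0012,0.005,0.0045,-3,1],[0.0012,0.005,0.0045,-5.5,1],[0.0012,0.005,0.0045,-5.5,1],[0.0012,0.005,0.0045,-5.5,0.2],[0.0012,0.005,0.0045,-5.5,-0.6],[0.0012,0.005,0.0045,-5.5,-0.6],[0.0012,0.005,0.0045,-5.5,-0.6],[0.0012,0.005,0.0045,-3,-0.6],[0.0012,0.005,0.0045,0,-0.6],[0.0012,0.005,0.0045,0,-0.6]]'
python3 - <<'E'
from h import *
d=grab("wrist");np.save("w3.npy",d,allow_pickle=True)
m=np.array([.574,-.0629,.036]);az=np.radians(76.8);c3=np.cos(np.pi/6)
X=np.array([np.cos(az)*c3,np.sin(az)*c3,.5]);Y=np.array([-np.sin(az),np.cos(az),0]);Z=np.cross(X,Y);R=np.c_[X,Y,Z]
for f in("w2","w3"):
    d=np.load(f+".npy",allow_pickle=True).item()
    k=mask(d,"green");vs,us=np.nonzero(k)
    q=(onplane(d,np.stack([us,vs],-1),m+Z*.018,Z)-m)@R*1000
    print(f,cv2.minAreaRect(q[:,:2].astype(np.float32)))
    p=cloud(d)[k&(d["range_z"]>0)];c=np.median(p,0);p=p[np.linalg.norm(p-c,axis=1)<.06]
    for _ in range(4):
        e=(p-p.mean(0))@np.linalg.svd(p-p.mean(0),full_matrices=False)[2][2];p=p[abs(e)<.002]
    n=np.linalg.svd(p-p.mean(0),full_matrices=False)[2][2];n*=np.sign(n[2]);print("lid normal in shelf",(R.T@n).round(3),"h",((p.mean(0)-m)@R*1000).round(1))
E
```

```text
time: 5.9
eef_pos: [0.5851, -0.018, 0.2707]
orientation: [3.141, -0.0, 1.343]
force: [0.6, 0.2, -0.1]
gripper_width: 0.0751
w2 ((56.34918975830078, -0.738861083984375), (98.4886245727539, 53.30120849609375), 6.95636510848999)
lid normal in shelf [0.005 0.    1.   ] h [63.1 -0.2 17.7]
w3 ((57.194068908691406, -0.19364166259765625), (98.23887634277344, 53.19003677368164), 1.7057650089263916)
lid normal in shelf [ 0.006 -0.001  1.   ] h [64.2  0.4 17.7]
```

```bash
python3 -m jog '[[0,0,0,0,1],[0,0,0,0,1],[0,0,0,0,1],[0,0,0,0,1],[0,0,0,0,1],[-0.0006,-0.0025,-0.0015,0,1],[-0.0012,-0.005,-0.003,0,1],[-0.0014,-0.0059,-0.0035,0,1],[-0.0014,-0.0059,-0.0035,0,1]]'; python3 -m jog '[[-0.0002,-0.0008,-0.0005,0,1],[-0.0004,-0.0017,-0.001,0,1],[-0.0004,-0.0017,-0.001,0,1]]'
```

```text
time: 6.85
eef_pos: [0.5841, -0.022, 0.2692]
orientation: [3.14, -0.007, 1.34]
force: [0.1, 8.6, 10.4]
gripper_width: 0.0555
time: 7.15
eef_pos: [0.5839, -0.0226, 0.2692]
orientation: [3.139, -0.01, 1.339]
force: [-0.6, 12.6, 14.9]
gripper_width: 0.0557
```

Run:
```python
from h import *
d=grab("wrist");np.save("w4.npy",d,allow_pickle=True);save(d,"w4.png",(150,150,360,320),3.5)
```

```text
(no output)
```

View pics/w4.png

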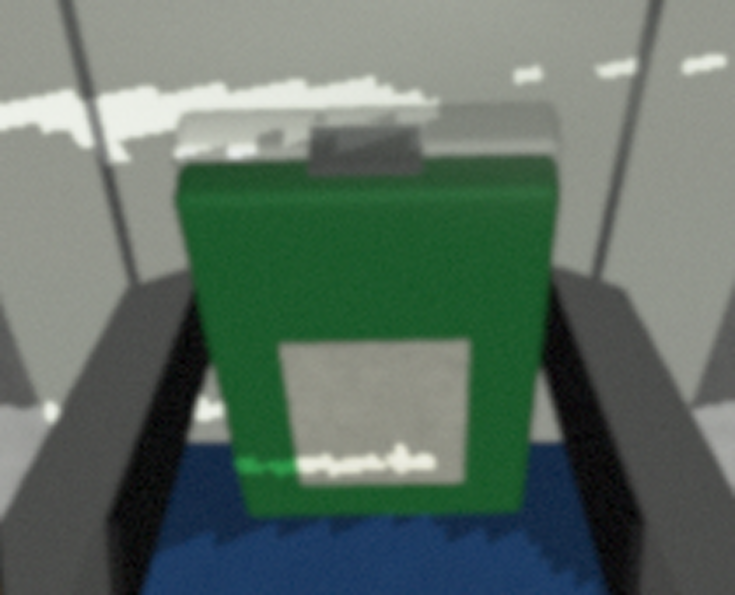

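```bash
cat >> h.py <<'E'
M=np.array([.574,-.0629,.036]);_a=np.radians(76.8);_c=np.cos(np.pi/6)
X=np.array([np.cos(_a)*_c,np.sin(_a)*_c,.5]);Y=np.array([-np.sin(_a),np.cos(_a),0]);Z=np.cross(X,Y);R=np.c_[X,Y,Z]
def shelf(d,uv,z): return (onplane(d,uv,M+Z*z,Z)-M)@R*1000
E
python3 - <<'E'
from h import *
d=np.load("w4.npy",allow_pickle=True).item()
f=lambda a:(np.array(a)+.5)/3.5-.5+150
g=shelf(d,f([(180,200),(555,187),(521,510),(252,516)]),.018);print(g.round(1).tolist(),g.mean(0).round(1))
g=shelf(d,f([(195,444),(590,444)]),0);print("backstop line",g.round(1).tolist())
print(robot.sense()["force"],robot.sense()["moment"])
E
```

```text
[[96.3, 26.2, 18.0], [98.7, -24.8, 18.0], [6.4, -28.5, 18.0], [4.3, 23.4, 18.0]] [51.4 -0.9 18. ]
backstop line [[0.2, 36.8, 0.0], [-0.3, -45.1, -0.0]]
[ 0.15141477 12.74752193 15.65222916] [ 2.44906681  0.44174614 -0.13718349]
```

```bash
python3 -m jog '[[0.0006,0.0025,0.002,-1,1],[0.0006,0.0025,0.002,-2.3,1],[0.0006,0.0025,0.002,-2.3,1],[0.0002,0.0008,0.001,-2.3,1],[0,0,0.0003,-2.3,1],[-0.0002,-0.0008,-0.0002,-2.3,1],[-0.0002,-0.0008,-0.0002,-2.3,1]]'
python3 - <<'E'
from h import *
d=grab("wrist");save(d,"w5.png",(150,150,360,320),3.5);np.save("w5.npy",d,allow_pickle=True)
k=mask(d,"green");vs,us=np.nonzero(k);q=shelf(d,np.stack([us,vs],-1),.018)
print(cv2.minAreaRect(q[:,:2].astype(np.float32)))
d=np.load("w4.npy",allow_pickle=True).item()
k=mask(d,"green");vs,us=np.nonzero(k);q=shelf(d,np.stack([us,vs],-1),.018)
print(cv2.minAreaRect(q[:,:2].astype(np.float32)))
E
```

```text
time: 7.9
eef_pos: [0.5846, -0.0237, 0.2693]
orientation: [3.137, -0.01, 1.299]
force: [1.2, 13.4, 17.8]
gripper_width: 0.0559
((52.11582946777344, -1.9024200439453125), (53.85866165161133, 100.42906951904297), 89.67909240722656)
((54.05741500854492, -0.5013771057128906), (98.80308532714844, 53.567962646484375), 1.8472294807434082)
```

```bash
python3 -m jog '[[0,0,0.0005,0,0],[0,0,0.001,0,-0.7],[0,0,0.001,0,-0.7],[0,0,0.001,0,-0.7],[0,0,0.03,0,-1],[0,0,0.08,2,-1],[0,0,0.12,2,-1],[0,0,0.135,2,-1],[0,0,0.135,2,-1],[0,0,0.135,2,-1]]'
python3 - <<'E'
from h import *
d=grab("wrist");save(d,"w6.png",(170,90,350,270),3.5);np.save("w6.npy",d,allow_pickle=True)
k=mask(d,"green");vs,us=np.nonzero(k);q=shelf(d,np.stack([us,vs],-1),.018)
print(cv2.minAreaRect(q[:,:2].astype(np.float32)))
# blue refine from top camera
d=grab("top");np.save("t2.npy",d,allow_pickle=True)
for c,roi in dict(blue=(305,220,345,270),orange=(125,215,165,262)).items():
  try:
    k=mask(d,c,roi);vs,us=np.nonzero(k);q=onplane(d,np.stack([us,vs],-1),np.array([0,0,.018]),np.array([0,0,1.]))[:,:2];print(c,cv2.minAreaRect((q*1000).astype(np.float32)))
  except Exception as e: print(c,e)
E
```

```text
time: 8.95
eef_pos: [0.5826, -0.0269, 0.3998]
orientation: [-3.14, 0.001, 1.337]
force: [-0.2, 0.1, -1.0]
gripper_width: 0.0941
((23.674728393554688, -2.7013778686523438), (53.369937896728516, 42.4808235168457), 86.90172576904297)
blue ((445.6986999511719, -268.46270751953125), (92.396240234375, 52.80010223388672), 6.9711456298828125)
orange ((455.5325012207031, 264.1891784667969), (53.43487548828125, 91.60494232177734), 89.41848754882812)
```

View pics/w6.png

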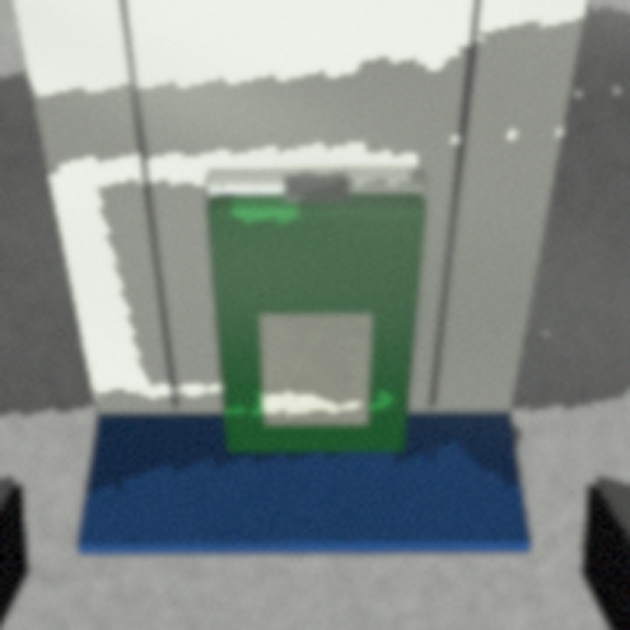

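The crop shows green square against the backstop, lid corners (209,198), (425,196), (405,452) and (228,450). Now the blue case.

```bash
python3 -m jog '[[-0.137,-0.2415,0,-69.6,-1],[-0.137,-0.2415,0,-69.6,-1],[-0.137,-0.2415,0,-69.6,-1],[-0.137,-0.2415,0,-69.6,-1],[-0.137,-0.2415,0,-69.6,-1],[-0.137,-0.2415,0,-69.6,-1],[-0.137,-0.2415,0,-69.6,-1],[-0.137,-0.2415,0,-69.6,-1],[-0.137,-0.2415,0,-69.6,-1],[-0.137,-0.2415,0,-69.6,-1],[-0.137,-0.2415,0,-69.6,-1]]'
python3 - <<'E'
from h import *
d=np.load("w6.npy",allow_pickle=True).item()
f=lambda a:(np.array(a)+.5)/3.5-.5+[170,90]
g=shelf(d,f([(209,198),(425,196),(405,452),(228,450)]),.018);print("green",g.round(1).tolist(),g.mean(0).round(1))
d=grab("wrist");np.save("w7.npy",d,allow_pickle=True)
k=mask(d,"blue");vs,us=np.nonzero(k);q=onplane(d,np.stack([us,vs],-1),np.array([0,0,.018]),np.array([0,0,1.]))[:,:2];print(k.sum(),cv2.minAreaRect((q*1000).astype(np.float32)))
E
```

```text
time: 10.15
eef_pos: [0.446, -0.2678, 0.4003]
orientation: [-3.141, 0.001, 0.125]
force: [-0.1, 0.3, 0.5]
gripper_width: 0.0937
green [[100.5, 23.8, 18.0], [100.8, -28.2, 18.0], [3.4, -29.0, 18.0], [4.6, 24.2, 18.0]] [52.4 -2.3 18. ]
1348 ((465.4163513183594, -267.07073974609375), (50.0813102722168, 50.872318267822266), 7.149106979370117)
```

Run:
```python
from h import *
d=np.load("w6.npy",allow_pickle=True).item()
f=lambda a:(np.array(a)+.5)/3.5-.5+[170,90]
print("line",shelf(d,f([(99,413),(511,412)]),0).round(1).tolist())
print("top edge face",shelf(d,f([(79,543),(529,543)]),.05).round(1).tolist())
print("board top?",shelf(d,f([(209,170),(425,170)]),0.0).round(1).tolist(), "lid/tray z9", shelf(d,f([(209,198),(425,196)]),.012).round(1).tolist())
P=cloud(d)
print("depth shelf-frame of lid col:")
u=int(170+240/3.5)
for v in range(140,226,3):
    p=(P[v,u]-M)@R*1000; print(v,p.round(1).tolist(),d["img"][v,u].tolist())
```

```text
line [[1.0, 65.7, -0.0], [0.9, -63.5, -0.0]]
top edge face [[2.6, 65.0, 50.0], [2.0, -62.3, 50.0]]
board top? [[95.2, 25.1, -0.0], [94.9, -29.9, -0.0]] lid/tray z9 [[95.7, 24.4, 12.0], [96.1, -28.9, 12.0]]
depth shelf-frame of lid col:
140 [97.0, 17.2, 4.9] [181, 186, 175]
143 [96.0, 17.1, 7.9] [222, 225, 219]
146 [96.3, 16.9, 12.5] [102, 135, 108]
149 [96.0, 16.8, 16.2] [80, 146, 92]
152 [94.0, 16.8, 17.8] [78, 134, 87]
155 [91.3, 16.9, 18.5] [74, 109, 79]
158 [87.3, 17.1, 17.8] [78, 110, 79]
161 [83.4, 17.3, 17.3] [77, 110, 82]
164 [80.5, 17.4, 18.0] [78, 110, 81]
167 [77.1, 17.6, 18.2] [77, 108, 79]
170 [72.7, 17.8, 17.3] [76, 108, 79]
173 [69.6, 17.9, 18.0] [75, 109, 78]
176 [66.5, 18.0, 18.6] [71, 107, 76]
179 [61.4, 18.3, 17.4] [70, 104, 75]
182 [57.8, 18.4, 17.7] [64, 101, 70]
185 [53.9, 18.6, 17.7] [60, 98, 66]
188 [50.2, 18.8, 18.1] [56, 99, 67]
191 [45.6, 19.0, 17.6] [53, 97, 61]
194 [42.7, 19.1, 18.9] [45, 95, 57]
197 [36.4, 19.4, 17.0] [45, 94, 55]
200 [33.0, 19.6, 17.9] [34, 87, 48]
203 [28.9, 19.7, 18.2] [39, 92, 50]
206 [24.4, 19.9, 18.3] [40, 121, 62]
209 [19.3, 20.2, 17.9] [37, 96, 50]
212 [13.9, 20.4, 17.3] [29, 91, 45]
215 [10.0, 20.6, 18.1] [31, 90, 46]
218 [4.5, 20.9, 17.6] [29, 79, 50]
221 [0.5, 21.0, 18.4] [30, 56, 90]
224 [1.7, 20.8, 23.4] [29, 59, 98]
```

Green's uphill face is at x≈96 and the backstop at ≈1.5 in the same picture, so it is seated within about 1 mm. Picking blue.

```bash
python3 -m jog '[[0,-0.0005,-0.05,0,-1],[0,-0.0005,-0.1,0,-1],[0,-0.0005,-0.15,0,-1],[0,-0.0005,-0.18,0,-1],[0,-0.0005,-0.19,0,-1],[0,-0.0005,-0.1975,0,-1],[0,-0.0005,-0.1975,0,-1],[0,-0.0005,-0.1975,0,-1],[0,-0.0005,-0.1975,0,1],[0,-0.0005,-0.1975,0,1],[0,-0.0005,-0.1975,0,1],[0,-0.0005,-0.1975,0,1],[0,-0.0005,-0.1975,0,1],[0,-0.0005,-0.1975,0,1],[0,-0.0005,-0.1975,0,1]]'; python3 -m jog '[[0,0,0.02,0,1],[0,0,0.06,0,1],[0,0,0.11,0,1],[0,0,0.16,0,1],[0,0,0.19,0,1],[0,0,0.19,0,1],[0,0,0.19,0,1]]'
```

```text
time: 11.7
eef_pos: [0.446, -0.2687, 0.2036]
orientation: [3.141, -0.0, 0.123]
force: [-0.5, 0.8, 1.8]
gripper_width: 0.0556
time: 12.4
eef_pos: [0.4456, -0.2683, 0.393]
orientation: [-3.141, 0.0, 0.123]
force: [0.6, -0.0, -1.6]
gripper_width: 0.0557
```

```bash
python3 -m jog '[[0.1378,0.241,0,69.6,1],[0.1378,0.241,0,69.6,1],[0.1378,0.241,0,69.6,1],[0.1378,0.241,0,69.6,1],[0.1378,0.241,0,69.6,1],[0.1378,0.241,0,69.6,1],[0.1378,0.241,0,69.6,1],[0.1378,0.241,0,69.6,1],[0.1378,0.241,0,69.6,1],[0.1378,0.241,0,69.6,1],[0.1378,0.241,0,69.6,1],[0.1378,0.241,0,69.6,1]]'
python3 - <<'E'
from h import *
d=grab("wrist");np.save("w8.npy",d,allow_pickle=True);save(d,"w8.png",s=1.2)
print(robot.sense()["force"])
E
```

```text
time: 13.6
eef_pos: [0.5836, -0.0279, 0.393]
orientation: [-3.141, 0.0, 1.336]
force: [-0.2, 0.3, -0.8]
gripper_width: 0.0557
[-0.89951364 -0.0513669  -0.55319366]
```

View pics/w8.png

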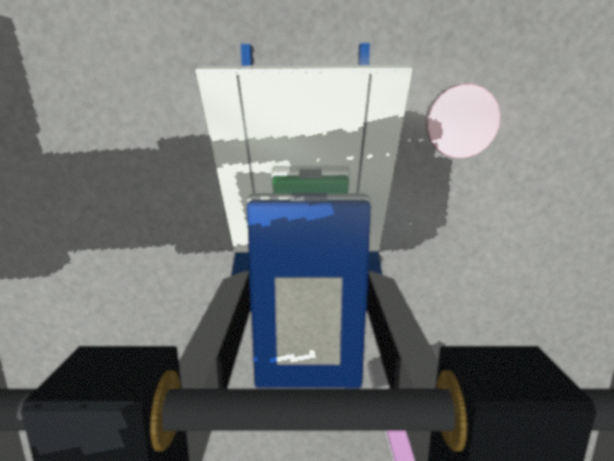

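Blue is held square and level, its edges at (248,203)-(370,203), and centred over green at (310,185). Lowering to contact.

```bash
python3 -m jog '[[0,0.0005,-0.03,0.1,1],[0,0.0005,-0.06,0.1,1],[0,0.0005,-0.075,0.1,1],[0,0.0005,-0.083,0.1,1],[0,0.0005,-0.088,0.1,1],[0,0.0005,-0.091,0.1,1],[0,0.0005,-0.093,0.1,1],[0,0.0005,-0.093,0.1,1]]'; python3 -m jog '[[0,0,-0.002,0,1],[0,0,-0.004,0,1],[0,0,-0.006,0,1],[0,0,-0.006,0,1]]'
```

```text
time: 14.45
eef_pos: [0.5839, -0.0273, 0.3023]
orientation: [3.14, 0.0, 1.339]
force: [-1.7, -0.4, 2.9]
gripper_width: 0.0557
time: 14.85
eef_pos: [0.5838, -0.0278, 0.2965]
orientation: [3.139, 0.002, 1.339]
force: [-3.6, -3.1, 6.4]
gripper_width: 0.0554
```

```bash
python3 -m jog '[[0,0,-0.002,0,1],[0,0,-0.004,0,1],[0,0,-0.006,0,1],[0,0,-0.008,0,1],[0,0,-0.008,0,1]]'; python3 -m jog '[[0,0,-0.001,0,1],[0,0,-0.002,0,1],[0,0,-0.003,0,1],[0,0,-0.003,0,1]]'
python3 - <<'E'
from h import *
d=grab("wrist");np.save("w9.npy",d,allow_pickle=True);save(d,"w9.png",(130,100,380,330),3)
k=mask(d,"blue",(190,120,310,330));P=cloud(d);p=P[k&(d["range_z"]>0)];q=(p-M)@R*1000
vs,us=np.nonzero(k)
p=q[(abs(q[:,1])<28)&(q[:,0]>15)&(q[:,0]<100)]
A=np.c_[p[:,:2],np.ones(len(p))]
for _ in range(6):
    s=np.linalg.lstsq(A,p[:,2],rcond=None)[0];e=p[:,2]-A@s;kk=abs(e)<max(1.5,1.5*e.std());p=p[kk];A=A[kk]
print("tilt deg rel shelf x,y",np.degrees(s[:2]).round(1),"z at x=50",(s[0]*50+s[2]).round(1),len(p))
E
```

```text
time: 15.35
eef_pos: [0.5838, -0.0277, 0.2884]
orientation: [3.139, 0.001, 1.339]
force: [-2.5, -2.1, 6.1]
gripper_width: 0.0558
time: 15.75
eef_pos: [0.5839, -0.0275, 0.2856]
orientation: [3.139, 0.001, 1.339]
force: [-3.4, -2.1, 6.7]
gripper_width: 0.0557
tilt deg rel shelf x,y [-7.2 -0. ] z at x=50 41.5 9556
```

```bash
python3 -m jog '[[0,0,-0.001,0,1],[0,0,-0.002,0,1],[0,0,-0.003,0,1],[0,0,-0.004,0,1],[0,0,-0.004,0,1]]'; python3 -m jog '[[0,0,-0.0005,0,1],[0,0,-0.001,0,1],[0,0,-0.0015,0,1],[0,0,-0.0015,0,1]]'
cat >> h.py <<'E'
def lid(d,c,roi=(190,120,310,330)):
    k=mask(d,c,roi);q=(cloud(d)[k&(d["range_z"]>0)]-M)@R*1000
    p=q[(abs(q[:,1])<28)&(q[:,0]>15)&(q[:,0]<100)];A=np.c_[p[:,:2],np.ones(len(p))]
    for _ in range(6):
        s=np.linalg.lstsq(A,p[:,2],rcond=None)[0];e=p[:,2]-A@s;kk=abs(e)<max(1.5,1.5*e.std());p=p[kk];A=A[kk]
    print(c,"tilt deg rel shelf x,y",np.degrees(s[:2]).round(1),"z at x=50",(s[0]*50+s[2]).round(1),len(p))
    zt=(s[0]*50+s[2])/1000
    vs,us=np.nonzero(k);g=shelf(d,np.stack([us,vs],-1),zt);print("  rect",np.round(np.hstack(cv2.minAreaRect(g[:,:2].astype(np.float32))),1))
E
python3 - <<'E'
from h import *
d=grab("wrist");np.save("w10.npy",d,allow_pickle=True);lid(d,"blue")
E
```

```text
time: 16.3
eef_pos: [0.5839, -0.0272, 0.2817]
orientation: [3.139, 0.0, 1.339]
force: [-2.8, -0.5, 6.4]
gripper_width: 0.0558
time: 16.7
eef_pos: [0.584, -0.0272, 0.2805]
orientation: [3.139, -0.0, 1.339]
force: [-3.7, -1.0, 8.0]
gripper_width: 0.056
blue tilt deg rel shelf x,y [-0.2  0. ] z at x=50 35.8 8321
  rect [ 58.8  -1.4  65.3 105.4  89.8]
```

```bash
python3 -m jog '[[-0.0004,-0.0017,-0.0006,0,1],[-0.0008,-0.0034,-0.0016,0,1],[-0.0012,-0.005,-0.0026,0,1],[-0.0016,-0.0067,-0.0036,0,1],[-0.0016,-0.0067,-0.0036,0,1]]'; python3 -m jog '[[-0.0002,-0.0008,-0.0005,0,1],[-0.0004,-0.0017,-0.001,0,1],[-0.0005,-0.0022,-0.0013,0,1],[-0.0005,-0.0022,-0.0013,0,1]]'
```

```text
time: 17.25
eef_pos: [0.583, -0.0335, 0.277]
orientation: [3.137, -0.002, 1.338]
force: [-0.9, 0.8, 8.7]
gripper_width: 0.0558
time: 17.65
eef_pos: [0.5825, -0.0355, 0.2759]
orientation: [3.137, -0.002, 1.338]
force: [-2.2, 1.5, 9.5]
gripper_width: 0.0556
```

```bash
python3 -m jog '[[-0.0002,-0.0008,-0.0003,0,1],[-0.0004,-0.0017,-0.0007,0,1],[-0.0004,-0.0017,-0.0007,0,1]]'; python3 -m jog '[[-0.0002,-0.0008,-0.0003,0,1],[-0.0003,-0.0013,-0.0006,0,1],[-0.0003,-0.0013,-0.0006,0,1]]'
python3 - <<'E'
from h import *
d=grab("wrist");np.save("w11.npy",d,allow_pickle=True);lid(d,"blue");save(d,"w11.png",(150,150,360,320),3.5)
E
```

```text
time: 17.95
eef_pos: [0.5823, -0.0361, 0.2759]
orientation: [3.137, -0.005, 1.338]
force: [-0.8, 5.5, 12.1]
gripper_width: 0.0559
time: 18.25
eef_pos: [0.5822, -0.0366, 0.2758]
orientation: [3.136, -0.007, 1.338]
force: [-1.1, 9.1, 14.5]
gripper_width: 0.0558
blue tilt deg rel shelf x,y [-0.4 -0.2] z at x=50 35.8 8864
  rect [ 40.5  -2.7 124.8  59.8   1.1]
```

View pics/w11.png

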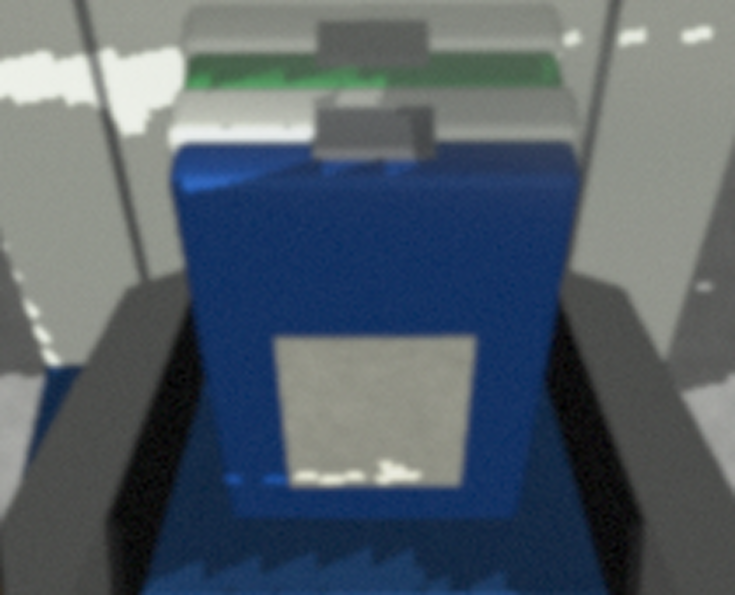

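Stop felt (force along the slope up from 6 to about 15 N), blue flat at the right height (35.8 mm) and square with green. Releasing.

```bash
python3 -m jog '[[0,0,0.0005,0,0],[0,0,0.001,0,-0.7],[0,0,0.001,0,-0.7],[0,0,0.001,0,-1],[0,0,0.03,0,-1],[0,0,0.08,0,-1],[0,0,0.12,0,-1],[0,0,0.125,0,-1],[0,0,0.125,0,-1],[0,0,0.125,0,-1]]'
python3 - <<'E'
from h import *
d=grab("wrist");np.save("w12.npy",d,allow_pickle=True);lid(d,"blue");save(d,"w12.png",(170,90,350,270),3.5)
P=(cloud(d)-M)@R*1000
for u in (240,255,275): 
  for v in range(118,165,3): print(u,v,P[v,u].round(1).tolist(),d["img"][v,u].tolist())
E
```

```text
time: 19.3
eef_pos: [0.5805, -0.0391, 0.3951]
orientation: [-3.139, 0.0, 1.339]
force: [-0.7, 0.1, -0.6]
gripper_width: 0.0938
blue tilt deg rel shelf x,y [-0.1 -0.1] z at x=50 35.7 638
  rect [ 24.7   2.9 117.   72.   86.1]
240 118 [101.4, 14.7, -0.9] [155, 159, 149]
240 121 [98.4, 14.8, -0.9] [157, 162, 152]
240 124 [96.2, 14.8, 0.4] [147, 152, 143]
240 127 [97.0, 14.6, 6.0] [143, 146, 139]
240 130 [95.9, 14.6, 8.8] [152, 159, 149]
240 133 [96.2, 14.4, 13.3] [91, 129, 95]
240 136 [95.9, 14.2, 17.2] [121, 158, 124]
240 139 [97.3, 14.0, 23.0] [178, 182, 172]
240 142 [96.2, 13.9, 25.6] [217, 221, 215]
240 145 [95.9, 13.8, 29.1] [141, 151, 165]
240 148 [95.2, 13.7, 32.0] [66, 91, 140]
240 151 [94.8, 13.6, 35.2] [70, 107, 176]
240 154 [91.9, 13.7, 35.6] [68, 101, 166]
240 157 [88.8, 13.9, 35.6] [66, 87, 130]
240 160 [85.8, 14.0, 35.7] [67, 82, 109]
240 163 [82.2, 14.1, 35.3] [72, 85, 112]
255 118 [102.6, 1.8, 0.9] [151, 154, 145]
255 121 [98.4, 1.9, -0.8] [152, 157, 147]
255 124 [96.7, 1.9, 1.2] [137, 141, 133]
255 127 [98.2, 1.8, 7.7] [103, 107, 103]
255 130 [98.3, 1.8, 12.1] [101, 105
[... 444 characters left out ...]
70, 83, 112]
275 118 [101.3, -15.3, -1.0] [145, 151, 142]
275 121 [98.4, -15.4, -0.8] [147, 149, 142]
275 124 [97.0, -15.3, 1.7] [132, 134, 128]
275 127 [96.2, -15.2, 4.9] [131, 134, 127]
275 130 [95.7, -15.1, 8.5] [146, 152, 143]
275 133 [95.3, -15.0, 12.2] [75, 109, 81]
275 136 [96.6, -14.7, 18.1] [120, 159, 123]
275 139 [96.6, -14.6, 22.1] [175, 181, 170]
275 142 [96.6, -14.4, 26.1] [212, 218, 210]
275 145 [96.4, -14.3, 29.8] [140, 148, 159]
275 148 [96.0, -14.2, 33.1] [74, 86, 104]
275 151 [94.6, -14.2, 35.1] [74, 89, 116]
275 154 [91.8, -14.3, 35.4] [68, 84, 110]
275 157 [88.5, -14.4, 35.3] [69, 82, 109]
275 160 [84.9, -14.6, 34.8] [69, 83, 110]
275 163 [83.2, -14.6, 36.6] [68, 84, 110]
```

View pics/w12.png

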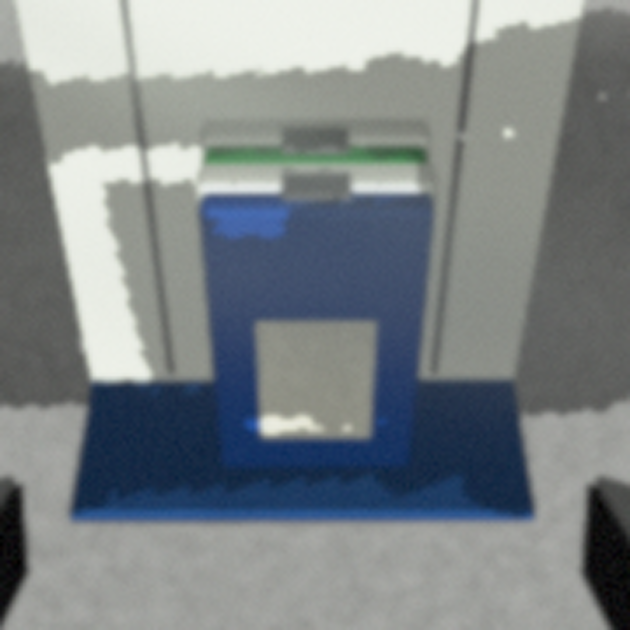

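The crop shows both cases square: blue's top edge at (203,197)-(432,196), green just visible above it. The uphill faces of both read x≈96.3. Now orange.

```bash
python3 -m jog '[[-0.125,0.3033,0,-77.3,-1],[-0.125,0.3033,0,-77.3,-1],[-0.125,0.3033,0,-77.3,-1],[-0.125,0.3033,0,-77.3,-1],[-0.125,0.3033,0,-77.3,-1],[-0.125,0.3033,0,-77.3,-1],[-0.125,0.3033,0,-77.3,-1],[-0.125,0.3033,0,-77.3,-1],[-0.125,0.3033,0,-77.3,-1],[-0.125,0.3033,0,-77.3,-1],[-0.125,0.3033,0,-77.3,-1],[-0.125,0.3033,0,-77.3,-1],[-0.125,0.3033,0,-77.3,-1]]'
```

```text
time: 20.65
eef_pos: [0.456, 0.2641, 0.396]
orientation: [3.141, 0.001, -0.009]
force: [0.6, -0.1, 0.6]
gripper_width: 0.0944
```

Run:
```python
from h import *
d=grab("wrist")
k=mask(d,"orange");vs,us=np.nonzero(k);q=onplane(d,np.stack([us,vs],-1),np.array([0,0,.018]),np.array([0,0,1.]))[:,:2];print(k.sum(),cv2.minAreaRect((q*1000).astype(np.float32)))
```

```text
3932 ((456.33319091796875, 264.6610107421875), (52.75733947753906, 92.91911315917969), 89.39387512207031)
```

```bash
python3 -m jog '[[0,0.0003,-0.05,0,-1],[0,0.0003,-0.1,0,-1],[0,0.0003,-0.15,0,-1],[0,0.0003,-0.176,0,-1],[0,0.0003,-0.186,0,-1],[0,0.0003,-0.193,0,-1],[0,0.0003,-0.193,0,-1],[0,0.0003,-0.193,0,-1],[0,0.0003,-0.193,0,1],[0,0.0003,-0.193,0,1],[0,0.0003,-0.193,0,1],[0,0.0003,-0.193,0,1],[0,0.0003,-0.193,0,1],[0,0.0003,-0.193,0,1],[0,0.0003,-0.193,0,1]]'; python3 -m jog '[[0,0,0.02,0,1],[0,0,0.06,0,1],[0,0,0.11,0,1],[0,0,0.16,0,1],[0,0,0.205,0,1],[0,0,0.205,0,1],[0,0,0.205,0,1]]'
```

```text
time: 22.2
eef_pos: [0.456, 0.2646, 0.2039]
orientation: [3.141, -0.0, -0.01]
force: [-0.7, 0.3, 1.4]
gripper_width: 0.0561
time: 22.9
eef_pos: [0.4558, 0.2646, 0.4091]
orientation: [-3.141, -0.001, -0.01]
force: [0.4, -0.5, -1.4]
gripper_width: 0.0556
```

```bash
python3 -m jog '[[0.1257,-0.3008,0,77.3,1],[0.1257,-0.3008,0,77.3,1],[0.1257,-0.3008,0,77.3,1],[0.1257,-0.3008,0,77.3,1],[0.1257,-0.3008,0,77.3,1],[0.1257,-0.3008,0,77.3,1],[0.1257,-0.3008,0,77.3,1],[0.1257,-0.3008,0,77.3,1],[0.1257,-0.3008,0,77.3,1],[0.1257,-0.3008,0,77.3,1],[0.1257,-0.3008,0,77.3,1],[0.1257,-0.3008,0,77.3,1],[0.1257,-0.3008,0,77.3,1]]'
python3 -m jog '[[0,0,-0.03,0,1],[0,0,-0.06,0,1],[0,0,-0.075,0,1],[0,0,-0.083,0,1],[0,0,-0.087,0,1],[0,0,-0.09,0,1],[0,0,-0.092,0,1],[0,0,-0.092,0,1]]'; python3 -m jog '[[0,0,-0.002,0,1],[0,0,-0.004,0,1],[0,0,-0.004,0,1]]'
```

```text
time: 24.2
eef_pos: [0.5815, -0.036, 0.4076]
orientation: [-3.139, 0.0, 1.338]
force: [0.0, 0.2, -2.2]
gripper_width: 0.0557
time: 25.0
eef_pos: [0.5819, -0.0362, 0.3184]
orientation: [3.139, -0.0, 1.339]
force: [-1.8, 0.1, 2.8]
gripper_width: 0.0556
time: 25.3
eef_pos: [0.5818, -0.0367, 0.3147]
orientation: [3.139, 0.001, 1.339]
force: [-2.9, -1.8, 6.4]
gripper_width: 0.0554
```

```bash
python3 -m jog '[[0,0,-0.002,0,1],[0,0,-0.004,0,1],[0,0,-0.006,0,1],[0,0,-0.008,0,1],[0,0,-0.01,0,1],[0,0,-0.012,0,1],[0,0,-0.014,0,1],[0,0,-0.016,0,1],[0,0,-0.016,0,1]]'; python3 -m jog '[[0,0,-0.001,0,1],[0,0,-0.0015,0,1],[0,0,-0.0015,0,1]]'
python3 - <<'E'
from h import *
d=grab("wrist");np.save("w13.npy",d,allow_pickle=True);lid(d,"orange")
E
```

```text
time: 26.2
eef_pos: [0.5818, -0.0365, 0.2986]
orientation: [3.139, 0.0, 1.339]
force: [-1.9, 0.2, 5.0]
gripper_width: 0.0553
time: 26.5
eef_pos: [0.5818, -0.0364, 0.2973]
orientation: [3.139, 0.0, 1.339]
force: [-2.8, -0.7, 6.5]
gripper_width: 0.0557
orange tilt deg rel shelf x,y [-1.6 -0. ] z at x=50 54.9 8561
  rect [ 64.5  -1.6  54.1 100.3  89.8]
```

Still 1.6° to go: about 1 mm more, then slide.

```bash
python3 -m jog '[[0,0,-0.0007,0,1],[0,0,-0.0014,0,1],[0,0,-0.0014,0,1]]'; python3 -m jog '[[-0.0004,-0.0017,-0.0008,0,1],[-0.0008,-0.0034,-0.0018,0,1],[-0.0012,-0.005,-0.0028,0,1],[-0.0016,-0.0067,-0.0038,0,1],[-0.0016,-0.0067,-0.0038,0,1]]'
python3 - <<'E'
from h import *
d=grab("wrist");np.save("w14.npy",d,allow_pickle=True);lid(d,"orange")
E
```

```text
time: 26.85
eef_pos: [0.5818, -0.0362, 0.2964]
orientation: [3.139, -0.0, 1.339]
force: [-3.3, -0.2, 9.5]
gripper_width: 0.0559
time: 27.35
eef_pos: [0.5809, -0.0427, 0.2928]
orientation: [3.137, -0.002, 1.339]
force: [-0.3, 1.3, 9.1]
gripper_width: 0.0557
orange tilt deg rel shelf x,y [-0.4 -0.2] z at x=50 53.8 9098
  rect [57.1 -2.5 54.2 98.3 89.9]
```

```bash
python3 -m jog '[[-0.0002,-0.0008,-0.0005,0,1],[-0.0004,-0.0017,-0.001,0,1],[-0.0005,-0.002,-0.0012,0,1],[-0.0005,-0.002,-0.0012,0,1]]'; python3 -m jog '[[-0.0002,-0.0008,-0.0003,0,1],[-0.0004,-0.0017,-0.0007,0,1],[-0.0004,-0.0017,-0.0007,0,1]]'; python3 -m jog '[[-0.0002,-0.0008,-0.0003,0,1],[-0.0003,-0.0013,-0.0006,0,1],[-0.0003,-0.0013,-0.0006,0,1]]'
python3 - <<'E'
from h import *
d=grab("wrist");np.save("w15.npy",d,allow_pickle=True);lid(d,"orange")
E
```

```text
time: 27.8
eef_pos: [0.5805, -0.0445, 0.2918]
orientation: [3.136, -0.002, 1.339]
force: [-1.1, 1.9, 10.0]
gripper_width: 0.056
time: 28.1
eef_pos: [0.5802, -0.0457, 0.2912]
orientation: [3.136, -0.003, 1.338]
force: [-1.3, 3.3, 9.3]
gripper_width: 0.0559
time: 28.4
eef_pos: [0.58, -0.0462, 0.2912]
orientation: [3.136, -0.006, 1.338]
force: [-1.3, 6.5, 13.9]
gripper_width: 0.0558
orange tilt deg rel shelf x,y [-0.4 -0.2] z at x=50 53.8 8935
  rect [53.8 -2.6 54.4 97.7 89.6]
```

```bash
python3 -m jog '[[-0.0001,-0.0005,-0.0002,0,1],[-0.0001,-0.0005,-0.0002,0,1]]'; python3 -m jog '[[0,0,0.0005,0,0],[0,0,0.001,0,-0.7],[0,0,0.001,0,-0.7],[0,0,0.001,0,-1],[0,0,0.03,0,-1],[0,0,0.08,0,-1],[0,0,0.11,0,-1],[0,0,0.11,0,-1],[0,0,0.11,0,-1],[0,0,0.11,0,-1]]'
python3 - <<'E'
from h import *
d=grab("wrist");np.save("w16.npy",d,allow_pickle=True);lid(d,"orange");save(d,"w16.png",(170,90,350,270),3.5)
P=(cloud(d)-M)@R*1000
for u in (240,275):
  for lo,hi in((2,9),(20,27),(38,45)):
    c=P[100:200,u-3:u+4].reshape(-1,3);c=c[(c[:,2]>lo)&(c[:,2]<hi)&(c[:,0]>85)&(c[:,0]<110)];print(u,lo,len(c),np.median(c,0).round(1) if len(c) else "")
t=grab("top");a=np.load("top.npy",allow_pickle=True).item()
for n,b in dict(bottle=(125,150,155,182),tip=(303,160,350,193),dish=(220,138,245,162)).items():
  x=cv2.absdiff(t["img"],a["img"])[b[1]:b[3],b[0]:b[2]];print(n,"mean diff",x.mean().round(1))
E
```

```text
time: 28.65
eef_pos: [0.58, -0.0464, 0.2912]
orientation: [3.136, -0.006, 1.338]
force: [-0.6, 7.5, 14.1]
gripper_width: 0.0557
time: 29.65
eef_pos: [0.5783, -0.0484, 0.3956]
orientation: [-3.138, 0.0, 1.339]
force: [-0.4, -0.0, -0.5]
gripper_width: 0.0938
orange tilt deg rel shelf x,y [-0.4 -0. ] z at x=50 53.8 4289
  rect [52.3 -2.6 53.2 96.4 90. ]
240 2 36 [96.8 14.6  6.1]
240 20 37 [96.8 14.  24.2]
240 38 39 [96.8 13.3 42.5]
275 2 37 [ 96.8 -14.9   6.8]
275 20 38 [ 96.8 -14.2  24.9]
275 38 45 [ 96.8 -13.6  41.7]
bottle mean diff 0.9
tip mean diff 1.0
dish mean diff 44.5
```

View pics/w16.png

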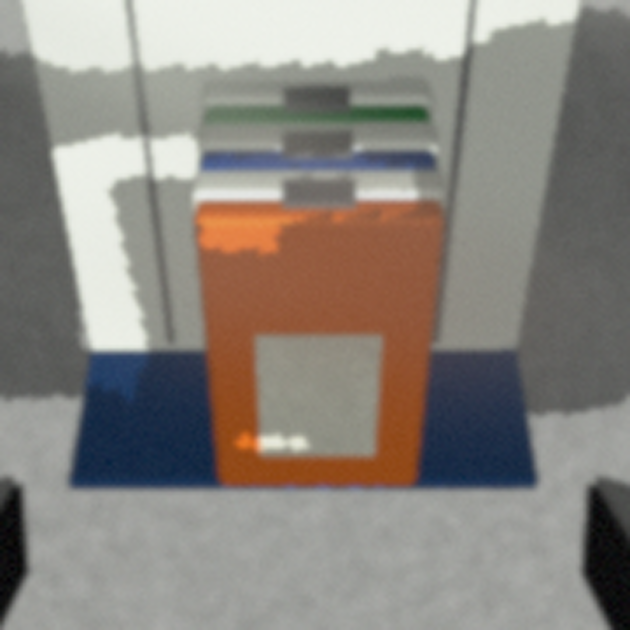

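The last crop shows all three cases square and aligned: uphill faces 96.8/96.8/96.8 mm, lid at 53.8 mm, tilt 0.4°. The dish difference is most likely the arm covering it in the top view, since nothing came near it. The robot is clear.

```bash
python3 -c "
from rig import robot
print(robot.finish_job())"
```

```text
the job is handed in; nothing more can be done
None
```

The three slide cases are stacked green, blue, orange against the backstop, all let go, and the job was handed in at about 30 s of the 72 s. No verdict is reported.

- **Green:** its first push jammed about 7° askew, held by the pad corners. I backed off, turned it, regripped and pushed again until the stop was felt.
- **Blue and orange:** each was gripped level and lowered so its underside met the upper edge of the case below. It then tilted in the fingers to lie flat, and was slid down until the stop was felt.

**Last checks:**
- **Against the backstop:** the uphill faces of all three cases read x = 96.8 mm (96 mm is ideal), so the lower ends are within about 1 mm of it.
- **Height, tilt and centring:** the top lid is at 53.8 mm (54 is ideal). It is tilted 0.4°, its long side is true to the slope within about 0.5°, and it sits about 2.6 mm off the middle line.
- **Bottle and tip box:** unchanged in the top view.
- **Dish:** the before-and-after comparison failed, most likely because the arm was covering it. Nothing came near it, and it looked undisturbed in the wrist pictures up to placing blue, but I did not check it after that.

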